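Do up the chute's open tube coupler

TASK

The steel chute's tube lies in two black couplers; the one at the tube's right-hand end (as the robot sees it) is still undone, its bolt leaning out of the slot. Keeping the fingers shut, push that bolt up and fully home into the strap's slot, then spin its loose brass wing nut clockwise (seen from above) with fingertip strokes on the wings until it is run right down to its stop, without forcing it. Only push: do not pinch or grip the nut, and leave the things on the counter where they are.

Things in the scene. Friction and masses are not known exactly. Their poses are not given: they have to be found in the camera images.
- rig: Fixed chute stand. Its galvanised tube (48 mm, axis 112 mm up) runs along rig y from -55 to +455 mm. Origin: on the counter under the tube's axis, mid open coupler; x across the tube, away from the bolt's side; z up. The open coupler's strap lies closed on the tube, 40 mm wide along y, top 142 mm up; foot plate 130 x 90 mm, 8 mm high. Only the bolt and nut of the open coupler move.
- chute (a point): Middle of the chute's floor, rig (0, 195, 147) mm. The chute is 140 mm wide (rig y 120 to 275 mm), 260 mm long and falls 25 deg towards rig +x; its upper end, rig x -130 mm, reaches 240 mm up. A green bin stands under its lower end (rig x 120 to 310 mm). A second coupler at rig y 345 mm, already done up, shows the finished state. All fixed.
- slot (a point): Mouth of the open coupler's slot on top of the strap's lug, where the bolt's axis passes when it is home: rig (-50, 0, 126) mm. Same axes as the rig. The lug is 36 x 38 mm, 11 mm of it on the -x side of this point, the slot 15 mm wide and open towards -x.
- bolt_pivot (a point): Pivot of the swing bolt: rig (-50, 0, 92) mm. The pivot's axis is parallel to the tube (rig y).
- bolt (a joint): Swing of the bolt, rad: 0 = upright, home in the slot (hard stop); positive = leaning out towards rig -x; starts at 0.25 to 0.5. The pivot is stiff (0.15 N m: 3 N pushed at the bolt's upper end), so the bolt stays where it is put. Oiled metal, slippery to the finger (friction 0.3). As it swings up, a wing that points outwards rises: keep it in front of the finger, not under the finger's end.
- bolt_tip (a point): Upper end of the 12 mm bolt, on its axis, 66 mm from the pivot; z along the bolt. The bolt's end or a wing's edge can wedge in the seam between two shut fingertips: push with the one finger.
- nut_mid (a point): Centre of the brass wing nut, on the bolt's axis, half-way up the wings; turns with it: y along the wings, z along the bolt, away from the pivot. Hub 23 mm wide; 64 mm over the wings; each wing an upright disc, 23 mm diameter, 5 mm thick, centred 20.5 mm off the axis, reaching 11.5 mm above and below this point. Seated, this point is 20.5 mm above point slot, 54.5 mm from the pivot.
- nut (a joint): Turn of the wing nut, rad: 0 = run right down on the lug (hard stop, wings along the tube); positive = backed off, counter-clockwise from above; rises 2.1 mm a turn; starts at 7.5 to 10; above 5.5 its washer clears the lug as the bolt swings in. Turns easily (0.02 N m, about 1 N on a wing), does not coast. Run down it traps the bolt. The wings clear tube and strap all round; so does a fingertip less than 12 mm below their tops.
- tin_mid (a point): Dented tin canister with a screw top, 76 mm diameter, 103 mm tall, standing on the counter; point on its axis 50 mm up. To be left alone.
- gel_frame: Round steel gel frame, a flat ring 124 mm over all, 12 mm wide, 5 mm thick, lying on the counter; origin under its centre. To be left alone.
- red_segment: Red plastic colour wheel segment, about 65 x 125 x 5 mm, lying on the counter. To be left alone.
- clip: Chrome oval safety clip, about 90 x 40 x 8 mm, lying on the counter; origin under its centre. To be left alone.

How it is judged:
On the way:
1. the bolt is pushed home in the slot while the nut is still backed off (value of joint bolt below 0.1 rad and value of joint nut above 4.5 rad), for 0.2 s.
At the end, for the whole second after the job is handed in: The bolt is upright in the slot (within 0.1 rad) and the wing nut is run down to within 0.35 rad (20 deg) of its stop (value of joint bolt below 0.1 rad and value of joint nut below 0.35 rad); the robot touches nothing.
It fails at once if the nut is pinched or gripped: the fingers touch it from astride a wing or the hub while the bolt is up (value of joint bolt below 0.15 rad and contact force between the fingers and nut above 1 N and x of the grasp point in the frame of nut_mid between -0.006 and 0.006 m and y of the grasp point in the frame of nut_mid between -0.032 and 0.032 m).
It fails at once if the nut or bolt is forced or squeezed: more than 60 N from the fingers (contact force between the fingers and bolt above 60 N).
It fails at once if a thing on the counter is moved by more than 25 mm (distance of any of tin_mid, gel_frame, red_segment, clip from where it was at the start of the episode above 0.025 m).
It also fails if it takes over 58 s, if anything falls off the work surface, if the arm or the gripper's body presses on something with over 40 N, if the wrist force passes 120 N, or if a joint passes its speed limit or range.

ROBOT

A 7-joint arm with a two-finger parallel gripper is mounted at the origin on the work surface. World frame = base frame: x ahead of the robot, y to its left, z up, the work surface at z = 0. Lengths are in m, angles in rad, forces in N, time in s.
With the tool pointing down it reaches from about 0.4 to 0.875 m from the base axis. Payload 4.4 kg.
Tool frame: the origin (TCP) lies midway between the tips of the shut fingers; the grasp point (between the pads) lies ctrl.grasp_offset behind it (ctrl.grasp_offset is the distance from the TCP to the grasp point, in m); z points along the fingers, y is the line along which they close (so a half turn about z gives the same grasp; the last joint's range is limited). The gripper opens to 85 mm and grips with 20 to 120 N. Pads are 22 mm wide; open, the fingers measure 114 mm over their backs; the gripper's body (76 mm by 85 mm) begins 54 mm behind the grasp point. The pads swing forward as they close: fully open they stand 13 mm farther back than shut.
Start: joints at [-1.218, 0.628, 0.038, 1.517, -0.027, 0.996, -0.02], TCP at [0.264, 0.594, 0.231] pointing down, gripper open.
Joint ranges: [-3.06, 3.06], [-0.37, 2.12], [-1.25, 1.32], [0.18, 2.47], [-1.1, 4.24], [0.23, 1.98], [-2.94, 2.94]. Speed limits (rad/s): [2.57, 2.57, 3.14, 3.14, 3.14, 3.14, 3.14].

INTERFACE

Orientations are given as [roll, pitch, yaw] about the fixed x, y, z axes, in that order (R = Rz(yaw) Ry(pitch) Rx(roll)).
In Python, from station import ctrl gives the robot as it stands. The module is installed in compiled form; this text tells all that it offers.
- The arm moves only by the tool step_arm, never from a script. Its argument "motion" is one flat list of numbers, 4 for each row, row after row: the shift along the world's x, y, z in cm, then the turn about the world's z in rad. A call has 1 to 8 rows; each row is the pose to reach, as a shift and turn from the pose commanded when the call began; what a row does not reach only later rows make up. A row lasts 1/8 s, in which the tool goes at most 62.5 mm and 10.7 degrees, less where a joint would pass 70% of its speed; a pose out of reach is approached as far as the arm can. A call with a gripper value outside its range is refused whole. "jaw" is the closure, from 0 (fully open) to 1 (shut), set as the call begins (left out, the last holds). The fingers move at their own pace and stop on an object; "squeeze" is the grip in N (left out, the last holds). Time passes only in rows, so rows that repeat a pose let the fingers close. It gives the time, the measured TCP pose, the force, the opening and the grip force at its end, in the units of the state.
- ctrl.get_obs(): the state, without advancing time (a new reading comes with each control period).
- ctrl.get_image(name): name is "side" or "top"; returns a dict with "frame" (480x640x3 uint8, blue, green, red), "camera_matrix" (3x3 intrinsics, pixels), "origin" and "rotation" of the camera in the world. Camera axes: x right, y up, looking along -z (the intrinsics and any distortion apply to the point x, -y, -z); pixel columns grow to the right and rows downward; lengths in m; the calibration is good to about 2 mm. A picture is of the moment at which its call begins. There is no depth.
- ctrl.finish_job(): hands the job in; it is judged then, once.
Trained networks look in a picture, given as the dict that the camera call returned (one of the last four; its "shot" number tells which), for a name from the list of things; names that differ only in an ending like _2 or _b are one class to them, and where a whole thing is asked for, a point or a joint stands for the part that bears it (a point fixed in the world has none). Each returns a list of dicts, best first, with "score" (0 to 1); they miss things now and then, are a little off and sometimes report something else, mostly with a low value. They report only what shows in the picture. A call takes as long as a camera call.
- ctrl.find_in(name, picture): "at" ([x, y, z] in m, in the coordinates of the camera as it stood for that picture, good to about 4 mm: the middle of the surface that is visible of it).
- ctrl.outline_of(name, picture): "region" (480x640 bool, what is visible of it).
- ctrl.landmark_of(name, picture): "at" ([x, y, z] in m, in the coordinates of the camera as it stood for that picture, good to about 4 mm: a listed point, or the origin of a listed thing).
The state is a dict: "time_s": time; "joint_positions": joint angles; "dq": joint speeds; "joint_efforts": joint torques, N m; "tcp_pos": TCP position; "orientation": TCP orientation; "force": force on the tool from outside, world axes, zero at the start; "torque": the same for the moment, N m; "opening": opening from 0.0 (shut) to 1.0 (fully open); "gripper_force": force on a finger pad.
Only numpy, scipy, OpenCV 4.12 (cv2) and the standard library are available. Lean on these libraries where they do the work, as an engineer would, in place of code of your own. Each camera call takes 0.05 s, during which the arm holds its last target. There are 200 camera calls.

## Working session

There is one attempt and no reset: what is moved stays moved. The work goes in short steps, Python scripts to look and compute and a tool call to move; the robot and the scene stay as the last step left them, time stands still between calls to the robot, and variables do not carry over. Pictures are saved under pics/ and viewed, at most 10 in all, crops included, and the job is handed in when it is done.

Besides the shell and the picture viewer there is one more tool, called after "Request:" in YAML: its name, and indented under it one key for each argument. step_arm: Moves the arm, as the interface text tells. Its arguments: {"type":"object","properties":{"motion":{"type":"array"},"jaw":{"type":"number"},"squeeze":{"type":"number"}},"required":["motion"]}

```bash
mkdir -p pics
cat > h.py <<'E'
import numpy as np, cv2
from station import ctrl
def w(p,c): return np.array(c["origin"])+np.array(c["rotation"])@np.array(p)
def px(P,c):
    q=np.array(c["rotation"]).T@(np.array(P)-np.array(c["origin"])); K=np.array(c["camera_matrix"])
    v=K@np.array([q[0],-q[1],-q[2]]); return v[:2]/v[2]
def lm(c,names):
    for n in names:
        for d in ctrl.landmark_of(n,c)[:2]: print(n,round(d["score"],2),np.round(w(d["at"],c),4))
E
python3 - <<'E'
from h import *
o=ctrl.get_obs(); print(o["time_s"],o["tcp_pos"],o["orientation"],o["opening"],ctrl.grasp_offset)
for n in("side","top"):
    c=ctrl.get_image(n); cv2.imwrite(f"pics/{n}0.png",c["frame"]); print(n,np.round(c["origin"],3),np.round(c["rotation"],3).tolist())
    lm(c,["rig","chute","slot","bolt_pivot","bolt_tip","nut_mid","tin_mid","gel_frame","red_segment","clip"])
print(ctrl.get_obs()["time_s"])
E
```

```text
0.0 [0.26405864 0.59326946 0.23039095] [-3.13970327e+00  1.97934331e-05  2.72278777e+00] 0.9988522494607138 0.0187
side [ 0.387 -0.529  0.52 ] [0.918, 0.006, -0.403]
rig 0.88 [ 0.7229 -0.1931  0.8557]
chute 0.81 [ 0.6687 -0.2474  0.8015]
slot 0.68 [ 0.6459 -0.2702  0.7787]
bolt_pivot 0.55 [ 0.6529 -0.2632  0.7857]
bolt_tip 0.91 [ 0.617  -0.299   0.7498]
nut_mid 0.61 [ 0.619  -0.2971  0.7518]
tin_mid 0.96 [ 0.7549 -0.1612  0.8877]
gel_frame 0.92 [ 0.554  -0.362   0.6868]
red_segment 0.7 [ 0.6256 -0.2904  0.7584]
clip 0.78 [ 0.574  -0.3421  0.7068]
top [ 0.456 -0.065  0.919] [0.174, 0.018, -1.562]
rig 0.91 [1.9156 1.3943 2.379 ]
rig 0.32 [1.6601 1.1388 2.1235]
chute 0.81 [1.6605 1.1391 2.1238]
chute 0.43 [1.8696 1.3483 2.3329]
slot 0.88 [1.7018 1.1805 2.1652]
bolt_pivot 0.88 [1.7627 1.2414 2.2261]
bolt_tip 0.85 [1.6538 1.1324 2.1171]
nut_mid 0.58 [1.9084 1.3871 2.3717]
nut_mid 0.47 [1.6695 1.1481 2.1328]
tin_mid 0.68 [1.8718 1.3505 2.3352]
red_segment 0.67 [1.9028 1.3814 2.3661]
clip 0.96 [1.8714 1.35   2.3347]
1.1
```

View pics/side0.png

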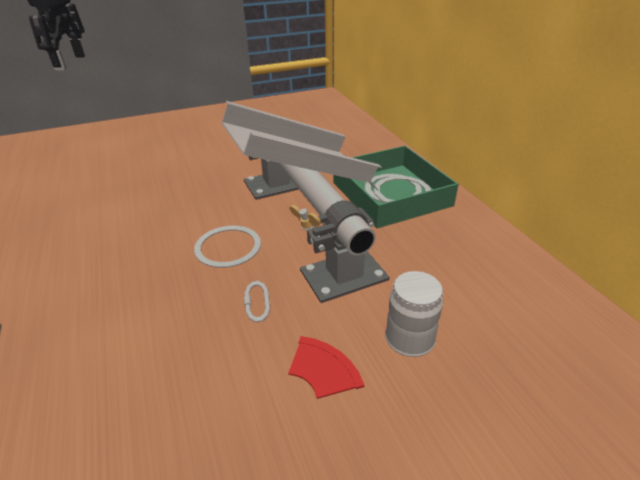

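View pics/top0.png

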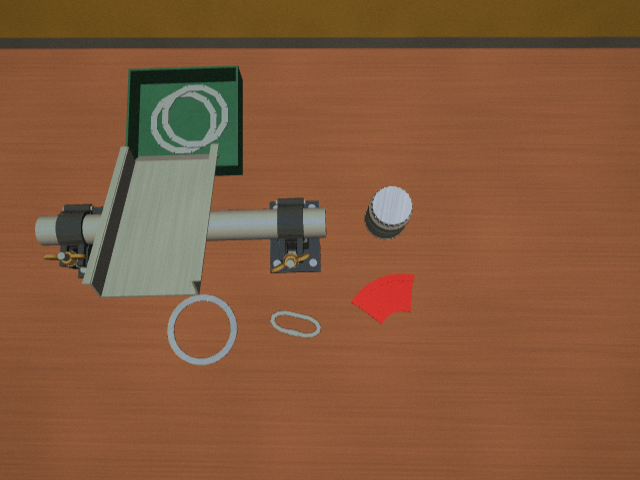

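The rotation is a rotation vector, so the helper needs a fix. The side view shows the open coupler's nut near (305,215). The top view shows it near (290,261), with the tube running horizontally and its right-hand end at (325,222).

```bash
sed -i 's/^from station.*/from station import ctrl\nR=lambda c: cv2.Rodrigues(np.array(c["rotation"],float))[0]/; s/np.array(c\["rotation"\])\.T/R(c).T/; s/np.array(c\["rotation"\])@/R(c)@/' h.py
python3 - <<'E'
from h import *
for n in("side","top"):
    c=ctrl.get_image(n)
    print(n); lm(c,["rig","chute","slot","bolt_pivot","bolt_tip","nut_mid"])
    u,v=(305,225) if n=="side" else (290,255)
    f=c["frame"][v-60:v+60,u-80:u+80]; cv2.imwrite(f"pics/{n}1.png",cv2.resize(f,None,fx=5,fy=5,interpolation=cv2.INTER_CUBIC))
    if n=="top":
        for p in ([.6,-.1,.13],[.7,-.1,.13],[.6,0,.13]): print(p,px(p,c))
print(ctrl.get_obs()["time_s"])
E
```

```text
side
rig 0.56 [ 0.5177  0.0257 -0.0091]
chute 0.78 [0.5229 0.2124 0.1479]
slot 0.72 [0.49   0.0157 0.119 ]
slot 0.25 [ 0.5162  0.0255 -0.0079]
bolt_pivot 0.66 [0.4806 0.0163 0.086 ]
bolt_tip 0.76 [0.4765 0.0082 0.1553]
nut_mid 0.81 [0.4746 0.0143 0.1486]
top
rig 0.88 [0.5679 0.085  0.0011]
rig 0.44 [0.5726 0.2629 0.1639]
chute 0.77 [0.5715 0.265  0.1648]
slot 0.81 [0.5248 0.0674 0.1284]
slot 0.68 [0.5012 0.0617 0.1567]
bolt_pivot 0.9 [0.5217 0.0748 0.0954]
bolt_tip 0.86 [0.5032 0.0655 0.1578]
bolt_tip 0.61 [0.5693 0.0865 0.0007]
nut_mid 0.53 [0.5101 0.0657 0.1501]
[0.6, -0.1, 0.13] [400.71636411 204.43759793]
[0.7, -0.1, 0.13] [400.40911365 140.74554098]
[0.6, 0, 0.13] [335.5388726  205.11043021]
1.8
```

View pics/side1.png

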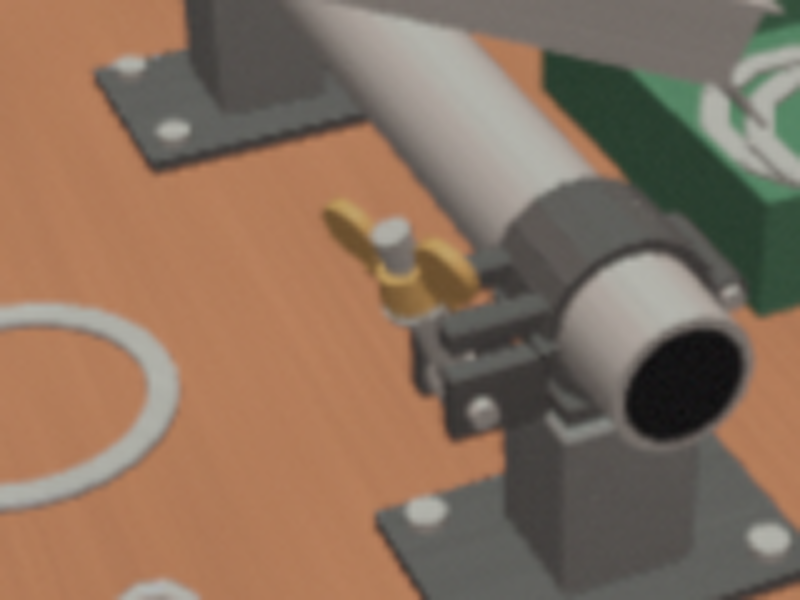

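View pics/top1.png

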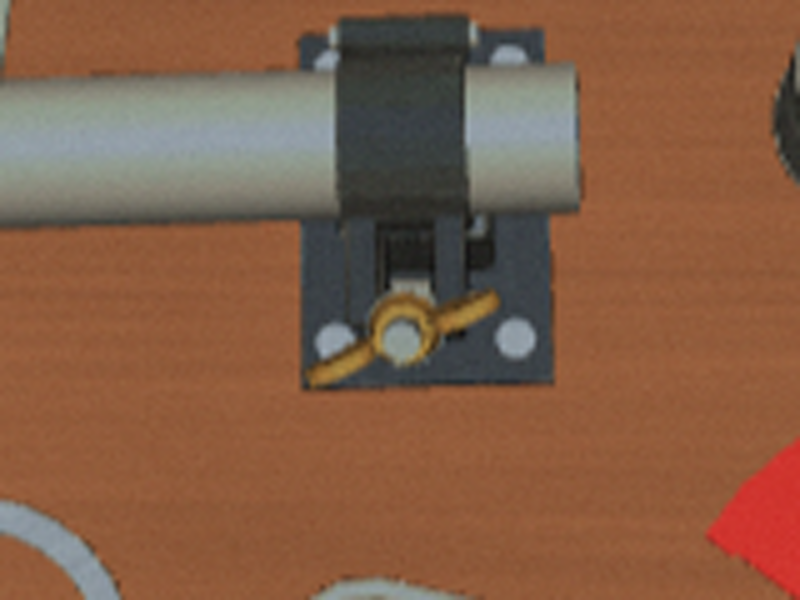

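The two cameras disagree by 5 cm, so the rotation must be [roll, pitch, yaw] as the interface states. I'll redo it on that basis, fitting the rig to all the landmarks.

```bash
sed -i 's/^R=lambda.*/from scipy.spatial.transform import Rotation as Ro\nR=lambda c: Ro.from_euler("xyz",c["rotation"]).as_matrix()/' h.py
python3 - <<'E'
from h import *
for n in("side","top"):
    c=ctrl.get_image(n)
    print(n); lm(c,["rig","chute","slot","bolt_pivot","bolt_tip","nut_mid"])
    for p in ([.6,0,.14],[.6,.1,.14]): print(p,px(p,c))
    np.save(f"cam_{n}.npy",{k:np.array(c[k]) for k in("origin","rotation","camera_matrix")},allow_pickle=True)
print(ctrl.get_obs()["time_s"])
E
```

```text
side
rig 0.85 [ 0.6342 -0.0093 -0.0008]
chute 0.6 [0.6265 0.1827 0.1459]
chute 0.31 [ 0.6689 -0.1706  0.0508]
slot 0.56 [ 0.5852 -0.0109  0.1206]
bolt_pivot 0.91 [ 0.5831 -0.0103  0.088 ]
nut_mid 0.53 [ 0.5641 -0.0075  0.1467]
nut_mid 0.39 [ 0.6702 -0.173   0.0506]
[0.6, 0, 0.14] [322.11226063 209.21157187]
[0.6, 0.1, 0.14] [299.65404018 179.30766282]
top
rig 0.85 [ 0.6369 -0.0104  0.0019]
chute 0.97 [0.6334 0.1876 0.1431]
slot 0.64 [ 0.5595 -0.0156  0.1517]
slot 0.59 [ 0.5855 -0.0129  0.1277]
bolt_pivot 0.62 [ 0.5848 -0.0104  0.0916]
bolt_pivot 0.25 [ 0.5859 -0.0132  0.1288]
bolt_tip 0.56 [ 0.5613 -0.014   0.1532]
nut_mid 0.74 [ 0.5697 -0.0156  0.1442]
[0.6, 0, 0.14] [281.96983003 242.06134337]
[0.6, 0.1, 0.14] [217.21432041 241.68593987]
2.5
```

Request:
step_arm:
  motion: [0,0,6,-0.15,2,-5,11,-0.3,4,-11,11,-0.45,6,-17,11,-0.6,9,-23,11,-0.75,12,-29,11,-0.9,15,-35,11,-1.05,17,-40,11,-1.15]
  jaw: 1

```text
time_s: 3.5
tcp_pos: [0.4293, 0.2058, 0.3417]
orientation: [3.14, -0.001, 1.569]
force: [0.3, 0.3, -0.5]
opening: 0.001
gripper_force: 0.0
```

Run:
```python
from h import *
# check projections on earlier top image geometry
c=np.load("cam_top.npy",allow_pickle=True).item(); s=np.load("cam_side.npy",allow_pickle=True).item()
p0=np.array([.5345+.05,-.0115,.092])
for a in(.3,.37,.44):
    t=p0+np.array([-np.sin(a),-.03*np.sin(a),np.cos(a)])*.066; print(a,px(t,c),px(t,s))
a=.37;ex=np.array([np.cos(a),.03,np.sin(a)]);ey=np.array([-.03,1,0]);ez=np.array([-np.sin(a),0,np.cos(a)])
for q in(.3,.4,.5):
  m=p0+.0578*ez; d=np.cos(q)*ey-np.sin(q)*ex
  print(q,px(m+.032*d,c),px(m-.032*d,c))
print(px(p0+[0,0,.034],c),px(p0+[.05,-.055,.02],c))
o=ctrl.get_obs(); print(o["joint_positions"],o["tcp_pos"],o["orientation"],o["force"])
```

```text
0.3 [288.75302353 263.26166942] [303.14123248 210.14455262]
0.37 [288.85632374 266.28834388] [300.4352407  211.71025518]
0.44 [288.9718885  269.25808285] [297.80862126 213.42912219]
0.3 [268.87651321 271.56048975] [308.75350801 258.46272056]
0.4 [269.68641925 273.46488348] [307.9668157 256.5348794]
0.5 [270.68490889 275.28267731] [306.9862319  254.68954639]
[289.85305366 253.51355561] [325.28615405 224.29901447]
[-0.84349938  0.2722633   0.44012991  1.83233744 -0.13174123  1.06415823
 -0.3550256 ] [0.4292705  0.20576897 0.34169257] [ 3.14045338e+00 -8.24145576e-04  1.56938222e+00] [ 0.34448231  0.31235444 -0.50748455]
```

Request:
step_arm:
  motion: [2.5,-6,0,0,5,-12,0,0,7,-18,-2,0,8.5,-22.5,-6,0,8.5,-22.5,-12,0,8.5,-22.5,-17,0,8.5,-22.5,-20.3,0,8.5,-22.5,-20.3,0]

```text
time_s: 4.5
tcp_pos: [0.5118, -0.0174, 0.1365]
orientation: [-3.137, -0.0, 1.572]
force: [0.2, -0.1, 0.1]
opening: 0.001
gripper_force: 0.0
```

Run:
```python
from h import *
c=ctrl.get_image("side"); f=c["frame"][150:270,225:385]
cv2.imwrite("pics/s2.png",cv2.resize(f,None,fx=5,fy=5,interpolation=cv2.INTER_CUBIC))
o=ctrl.get_obs(); print(o["tcp_pos"],o["force"],px(o["tcp_pos"],c))
```

```text
[ 0.51324487 -0.01764462  0.13814458] [-0.09089637 -0.65378703  0.40477795] [271.51844161 229.75897285]
```

View pics/s2.png

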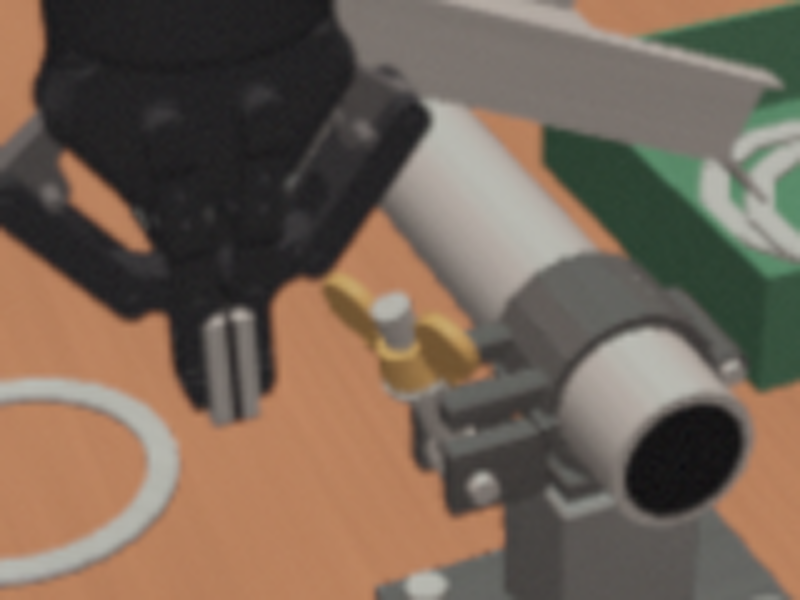

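The picture shows the shut fingers, tips at about (270,233) full-frame, clear in front of the nut at (305,215), with the tool at the right height. I'll push now.

Request:
step_arm:
  motion: [0.5,0,0,0,1,0,0,0,1.5,0,0,0,2,0,0,0,2.4,0,0,0,2.8,0,0,0,3.2,0,0,0,3.2,0,0,0]

```text
time_s: 5.55
tcp_pos: [0.5453, -0.0175, 0.1381]
orientation: [-3.141, -0.0, 1.573]
force: [0.3, -0.6, 1.2]
opening: -0.002
gripper_force: 0.2
```

Request:
step_arm:
  motion: [0.3,0,0,0,0.6,0,0,0,0.9,0,0,0,1.2,0,0,0,1.2,0,0,0]

```text
time_s: 6.18
tcp_pos: [0.5581, -0.0175, 0.1384]
orientation: [3.141, 0.0, 1.573]
force: [-1.8, 0.4, 1.5]
opening: 0.001
gripper_force: 0.8
```

Request:
step_arm:
  motion: [0.2,0,0,0,0.4,0,0,0,0.6,0,0,0,0.6,0,0,0]

```text
time_s: 6.68
tcp_pos: [0.5639, -0.0175, 0.1384]
orientation: [3.141, 0.0, 1.573]
force: [-0.8, 0.5, 0.5]
opening: 0.0
gripper_force: 0.8
```

Run:
```python
from h import *
c=ctrl.get_image("side"); d=ctrl.get_image("top")
f=np.hstack([cv2.resize(c["frame"][170:270,235:335],None,fx=4,fy=4,interpolation=cv2.INTER_CUBIC),cv2.resize(d["frame"][205:305,240:340],None,fx=4,fy=4,interpolation=cv2.INTER_CUBIC)])
cv2.imwrite("pics/s3.png",f)
lm(c,["bolt_tip","nut_mid"])
```

```text
bolt_tip 0.78 [ 0.5863 -0.0125  0.1599]
bolt_tip 0.66 [ 0.525  -0.1711  0.003 ]
nut_mid 0.71 [ 0.5794 -0.0083  0.1481]
```

View pics/s3.png

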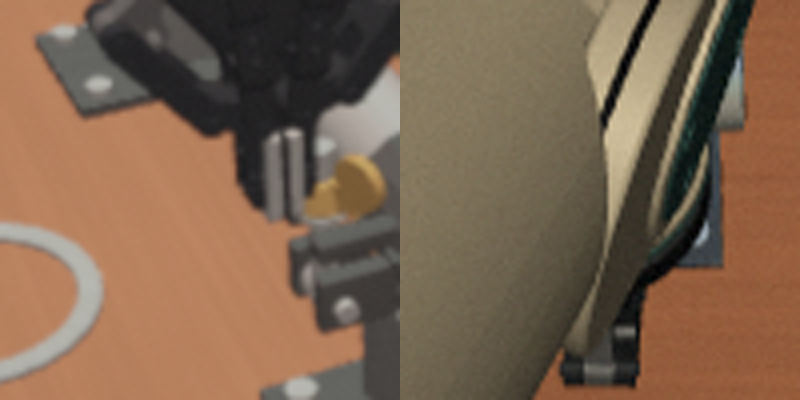

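The bolt is nearly upright: its tip sits behind the finger at about (316,207) in the side view. The top view is blocked by the arm. I'll push on in small steps until the stop is felt.

Request:
step_arm:
  motion: [0.1,0,0,0,0.2,0,0,0,0.2,0,0,0]

```text
time_s: 7.25
tcp_pos: [0.5654, -0.0175, 0.1383]
orientation: [-3.141, -0.0, 1.573]
force: [-2.6, -0.5, 1.8]
opening: 0.003
gripper_force: 1.2
```

Request:
step_arm:
  motion: [0.1,0,0,0,0.2,0,0,0,0.2,0,0,0]

```text
time_s: 7.62
tcp_pos: [0.5657, -0.0175, 0.1381]
orientation: [-3.138, -0.0, 1.573]
force: [-6.6, 0.0, 4.6]
opening: 0.001
gripper_force: 3.5
```

Request:
step_arm:
  motion: [0.1,0,0,0,0.2,0,0,0,0.2,0,0,0,0.2,0,0,0]

```text
time_s: 8.12
tcp_pos: [0.5658, -0.0176, 0.1379]
orientation: [-3.134, -0.001, 1.573]
force: [-9.8, 0.0, 6.8]
opening: -0.0
gripper_force: 5.8
```

Request:
step_arm:
  motion: [-0.5,0,0,0,-1.5,0,0,0,-3,0,2,0,-4,0,5,0,-5,0,10,0,-9,0,14,0.15,-14,0,14,0.3,-17,3,14,0.4]

```text
time_s: 9.12
tcp_pos: [0.3979, 0.0112, 0.279]
orientation: [3.139, 0.0, 1.972]
force: [0.9, 1.2, -0.1]
opening: -0.0
gripper_force: 0.0
```

Run:
```python
from h import *
c=ctrl.get_image("side"); d=ctrl.get_image("top")
f=np.hstack([cv2.resize(c["frame"][170:270,255:355],None,fx=4,fy=4,interpolation=cv2.INTER_CUBIC),cv2.resize(d["frame"][205:305,240:340],None,fx=4,fy=4,interpolation=cv2.INTER_CUBIC)])
cv2.imwrite("pics/s4.png",f)
for k in(c,d): lm(k,["bolt_tip","nut_mid"])
for P in([.586,-.0125,.158],[.586,-.0145,.158],[.590,-.0125,.158]): print(P,px(P,c),px(P,d))
o=ctrl.get_obs(); print(o["time_s"],o["tcp_pos"],o["orientation"])
```

```text
bolt_tip 0.97 [ 0.5854 -0.0141  0.1589]
nut_mid 0.63 [ 0.5821 -0.0089  0.1502]
nut_mid 0.62 [ 0.5849 -0.0128  0.1497]
[0.586, -0.0125, 0.158] [316.43860233 205.47352845] [289.14762949 249.10538312]
[0.586, -0.0145, 0.158] [316.94278728 206.15336402] [290.48054811 249.11345997]
[0.59, -0.0125, 0.158] [318.93776883 204.88201776] [289.1948904 246.4772756]
9.425 [0.40062435 0.01206736 0.27857545] [3.13989203e+00 9.73298956e-04 1.97168244e+00]
```

View pics/s4.png

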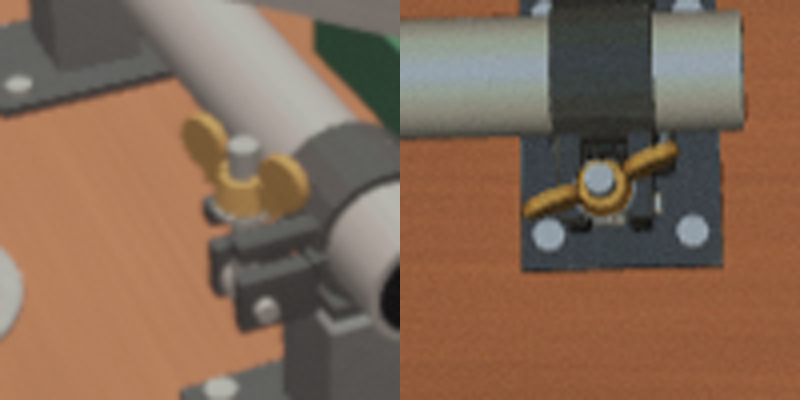

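The bolt is home: its tip is at (290,250) in the top view, right over the slot. The wings lie about 22° off the tube, so the nut is at about 9.8 rad. Next I'll plan the strokes.

```bash
cat > plan.py <<'E'
import numpy as np
A=np.array([58.55,-1.38])
def P(psi,d,r=2.4): return A+r*np.array([np.cos(psi),np.sin(psi)])-d*np.array([np.sin(psi),-np.cos(psi)])
def rows(start,psi0,pts):
    out=[]
    for psi,d in pts:
        q=P(psi,d)-start; out+=[round(q[0],2),round(q[1],2),0,round(psi-psi0,3)]
    return out
E
python3 - <<'E'
from plan import *
from station import ctrl
o=ctrl.get_obs();print(o["joint_positions"],P(1.97,2.4)-np.array(o["tcp_pos"][:2])*100)
st=P(1.97,2.4);psi=1.97
pts=[(1.97,1.9),(1.97,1.4)]+[(1.97-.18*k,1.4) for k in range(1,18)]
cs=[pts[:8],pts[8:16],pts[16:]]
for c in cs:
    print(rows(st,psi,c)); psi=c[-1][0]; st=P(psi,c[-1][1])
E
```

```text
[-0.44092719  0.21941561  0.41605451  2.10312109 -0.11813858  0.83878523
  0.4461094 ] [15.34343168 -1.30828921]
[np.float64(0.46), np.float64(0.19), 0, 0.0, np.float64(0.92), np.float64(0.39), 0, 0.0, np.float64(1.26), np.float64(0.76), 0, -0.18, np.float64(1.65), np.float64(1.06), 0, -0.36, np.float64(2.09), np.float64(1.29), 0, -0.54, np.float64(2.57), np.float64(1.44), 0, -0.72, np.float64(3.07), np.float64(1.5), 0, -0.9, np.float64(3.57), np.float64(1.47), 0, -1.08]
[np.float64(0.48), np.float64(-0.12), 0, -0.18, np.float64(0.94), np.float64(-0.32), 0, -0.36, np.float64(1.35), np.float64(-0.61), 0, -0.54, np.float64(1.71), np.float64(-0.96), 0, -0.72, np.float64(1.99), np.float64(-1.37), 0, -0.9, np.float64(2.2), np.float64(-1.82), 0, -1.08, np.float64(2.32), np.float64(-2.31), 0, -1.26, np.float64(2.36), np.float64(-2.81), 0, -1.44]
[np.float64(-0.06), np.float64(-0.5), 0, -0.18, np.float64(-0.2), np.float64(-0.97), 0, -0.36, np.float64(-0.43), np.float64(-1.42), 0, -0.54]
```

Request:
step_arm:
  motion: [5,-0.4,0,0,11,-0.9,0,0,15.3,-1.3,-3,0,15.3,-1.3,-8,0,15.3,-1.3,-12,0,15.3,-1.3,-12.75,0,15.3,-1.3,-12.75,0]

```text
time_s: 10.3
tcp_pos: [0.5532, -0.0012, 0.151]
orientation: [3.141, 0.001, 1.972]
force: [-0.1, -0.6, 0.4]
opening: 0.002
gripper_force: 0.0
```

Request:
step_arm:
  motion: [0.46,0.19,0,0,0.92,0.39,0,0,1.26,0.76,0,-0.18,1.65,1.06,0,-0.36,2.09,1.29,0,-0.54,2.57,1.44,0,-0.72,3.07,1.5,0,-0.9,3.57,1.47,0,-1.08]

```text
time_s: 11.3
tcp_pos: [0.5887, 0.0151, 0.1517]
orientation: [-3.141, -0.001, 0.888]
force: [-0.7, 0.9, 0.6]
opening: 0.001
gripper_force: 0.6
```

Run:
```python
from h import *
c=ctrl.get_image("side"); f=c["frame"][160:260,240:390]
cv2.imwrite("pics/s5.png",cv2.resize(f,None,fx=5,fy=5,interpolation=cv2.INTER_CUBIC))
o=ctrl.get_obs(); print(o["joint_positions"][6],o["tcp_pos"],o["orientation"][2],o["force"])
```

```text
-0.22291372545965454 [0.5894047  0.01514992 0.15151429] 0.8834086633770692 [-0.34417692  0.57440521  1.24444421]
```

View pics/s5.png

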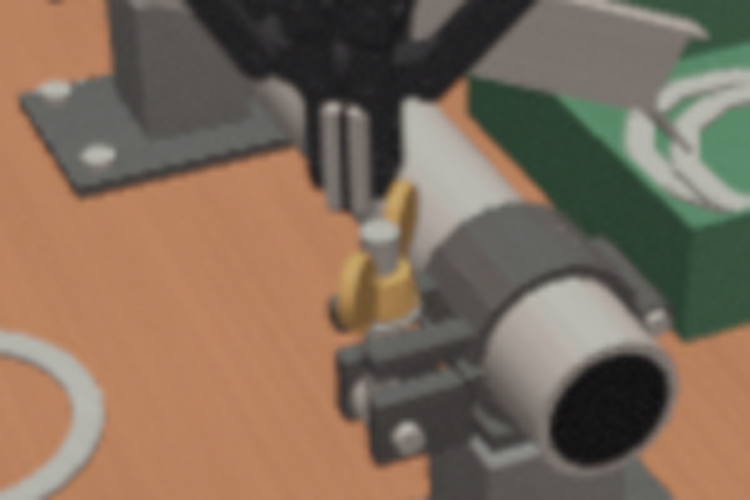

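The stroke works: the driven wing, at about (320,202), is ahead of the finger's outer face. I'll continue.

Request:
step_arm:
  motion: [0.48,-0.12,0,-0.18,0.94,-0.32,0,-0.36,1.35,-0.61,0,-0.54,1.71,-0.96,0,-0.72,1.99,-1.37,0,-0.9,2.2,-1.82,0,-1.08,2.32,-2.31,0,-1.26,2.36,-2.81,0,-1.44]

```text
time_s: 12.35
tcp_pos: [0.6124, -0.0128, 0.1513]
orientation: [-3.14, 0.0, -0.549]
force: [0.4, 1.3, 0.1]
opening: -0.004
gripper_force: 0.5
```

Request:
step_arm:
  motion: [-0.06,-0.5,0,-0.18,-0.2,-0.97,0,-0.36,-0.43,-1.42,0,-0.54,-0.43,-1.42,0,-0.54]

```text
time_s: 12.85
tcp_pos: [0.608, -0.0278, 0.1511]
orientation: [-3.141, -0.0, -1.083]
force: [0.3, -0.2, 1.1]
opening: -0.001
gripper_force: 0.4
```

Run:
```python
from plan import *
a=P(-1.09,1.4); b=P(-1.09,2.4); c=P(2.0,2.6); print(a,(b-a).round(2),(c-a).round(2))
st=c;psi=2.0
pts=[(2.0,2.0),(2.0,1.4)]+[(2.0-.18*k,1.4) for k in range(1,18)]
for k in (pts[:8],pts[8:16],pts[16:]):
    print([float(x) for x in rows(st,psi,k)]); psi=k[-1][0]; st=P(psi,k[-1][1])
print(psi)
```

```text
[60.90124256 -2.86042508] [0.89 0.46] [-5.71  2.58]
[0.55, 0.25, 0.0, 0.0, 1.09, 0.5, 0.0, 0.0, 1.41, 0.88, 0.0, -0.18, 1.8, 1.2, 0.0, -0.36, 2.24, 1.44, 0.0, -0.54, 2.71, 1.6, 0.0, -0.72, 3.2, 1.67, 0.0, -0.9, 3.7, 1.66, 0.0, -1.08]
[0.49, -0.11, 0.0, -0.18, 0.95, -0.3, 0.0, -0.36, 1.37, -0.57, 0.0, -0.54, 1.73, -0.91, 0.0, -0.72, 2.03, -1.31, 0.0, -0.9, 2.25, -1.76, 0.0, -1.08, 2.39, -2.24, 0.0, -1.26, 2.44, -2.74, 0.0, -1.44]
[-0.04, -0.5, 0.0, -0.18, -0.17, -0.98, 0.0, -0.36, -0.38, -1.43, 0.0, -0.54]
-1.06
```

Run:
```python
from plan import *
a=P(-1.09,1.4); b=P(-1.09,1.9); c=P(2.2,2.4); print((b-a).round(2),(c-a).round(2))
st=c;psi=2.2
pts=[(2.2,1.9),(2.2,1.4)]+[(2.2-.18*k,1.4) for k in range(1,19)]
for k in (pts[:8],pts[8:16],pts[16:]):
    print([float(x) for x in rows(st,psi,k)]); psi=k[-1][0]; st=P(psi,k[-1][1])
print(psi,st)
print("ret",(P(psi,1.9)-st).round(2),(c-st).round(2))
```

```text
[0.44 0.23] [-5.7   2.01]
[0.4, 0.29, 0.0, 0.0, 0.81, 0.59, 0.0, 0.0, 1.05, 1.03, 0.0, -0.18, 1.36, 1.41, 0.0, -0.36, 1.74, 1.74, 0.0, -0.54, 2.18, 1.99, 0.0, -0.72, 2.65, 2.16, 0.0, -0.9, 3.14, 2.24, 0.0, -1.08]
[0.5, -0.01, 0.0, -0.18, 0.99, -0.1, 0.0, -0.36, 1.45, -0.28, 0.0, -0.54, 1.88, -0.55, 0.0, -0.72, 2.25, -0.88, 0.0, -0.9, 2.56, -1.28, 0.0, -1.08, 2.79, -1.72, 0.0, -1.26, 2.93, -2.2, 0.0, -1.44]
[0.06, -0.5, 0.0, -0.18, 0.03, -0.99, 0.0, -0.36, -0.09, -1.48, 0.0, -0.54, -0.3, -1.94, 0.0, -0.72]
-1.0399999999999996 [60.97229454 -2.74106179]
ret [0.43 0.25] [-5.78  1.89]
```

Request:
step_arm:
  motion: [0.45,0.23,0,0,0.45,0.23,2,0,0,0.4,4,0.18,-1,0.8,4,0.36,-2,1.2,4,0.54,-3,1.6,4,0.72,-4,2,4,0.9,-4.5,2,4,1.08]

```text
time_s: 13.85
tcp_pos: [0.5625, -0.0081, 0.1924]
orientation: [-3.141, -0.002, 0.001]
force: [-0.4, 0.6, 0.3]
opening: -0.001
gripper_force: 0.0
```

Request:
step_arm:
  motion: [-0.3,0,0,0.18,-0.6,0,0,0.36,-0.9,0,0,0.54,-1.2,0,0,0.72,-1.2,0,0,0.9,-1.2,0,0,1.08,-1.2,0,0,1.26,-1.2,0,0,1.44]

```text
time_s: 14.85
tcp_pos: [0.5511, -0.009, 0.1925]
orientation: [3.139, 0.0, 1.44]
force: [-0.1, -0.3, -0.3]
opening: 0.001
gripper_force: 0.0
```

Request:
step_arm:
  motion: [0,0,0,0.18,0,0,0,0.36,0,0,0,0.54,0,0,0,0.72,0,0,-1,0.77,0,0,-2.5,0.77,0,0,-4,0.77,0,0,-4,0.77]

```text
time_s: 15.85
tcp_pos: [0.5494, -0.0082, 0.1495]
orientation: [-3.139, -0.001, 2.202]
force: [-0.5, 0.0, -0.1]
opening: -0.004
gripper_force: 0.0
```

Run:
```python
from h import *
c=ctrl.get_image("side"); f=c["frame"][160:260,240:390]
cv2.imwrite("pics/s6.png",cv2.resize(f,None,fx=5,fy=5,interpolation=cv2.INTER_CUBIC))
from plan import P
o=ctrl.get_obs(); print(o["joint_positions"][6],o["tcp_pos"],o["orientation"][2],o["force"],P(2.2,2.4))
```

```text
0.8467144608714892 [ 0.5500106  -0.00822325  0.15015266] 2.2026259700212583 [-0.17233843 -1.29834001  0.42552408] [55.19720595 -0.85201131]
```

View pics/s6.png

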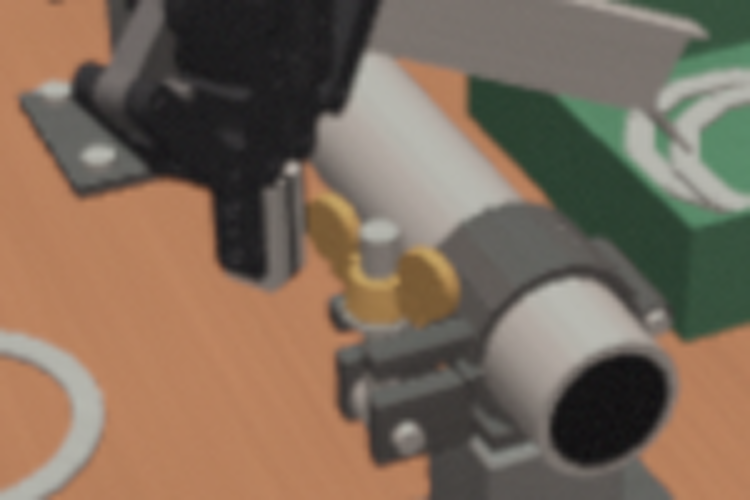

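After a half turn the other wing, at about (306,205), stands in front of the finger. On with stroke 2.

Request:
step_arm:
  motion: [0.4,0.29,0,0,0.81,0.59,0,0,1.05,1.03,0,-0.18,1.36,1.41,0,-0.36,1.74,1.74,0,-0.54,2.18,1.99,0,-0.72,2.65,2.16,0,-0.9,3.14,2.24,0,-1.08]

```text
time_s: 16.9
tcp_pos: [0.582, 0.0153, 0.151]
orientation: [-3.141, -0.001, 1.118]
force: [-0.8, -0.7, 0.2]
opening: -0.001
gripper_force: 0.5
```

Request:
step_arm:
  motion: [0.5,-0.01,0,-0.18,0.99,-0.1,0,-0.36,1.45,-0.28,0,-0.54,1.88,-0.55,0,-0.72,2.25,-0.88,0,-0.9,2.56,-1.28,0,-1.08,2.79,-1.72,0,-1.26,2.93,-2.2,0,-1.44]

```text
time_s: 17.9
tcp_pos: [0.6118, -0.0063, 0.1509]
orientation: [-3.14, 0.0, -0.321]
force: [0.5, 1.9, -0.1]
opening: -0.003
gripper_force: 0.5
```

Request:
step_arm:
  motion: [0.06,-0.5,0,-0.18,0.03,-0.99,0,-0.36,-0.09,-1.48,0,-0.54,-0.3,-1.94,0,-0.72,-0.3,-1.94,0,-0.72]

```text
time_s: 18.52
tcp_pos: [0.6086, -0.0266, 0.1508]
orientation: [-3.141, -0.0, -1.035]
force: [-0.2, -0.3, 0.1]
opening: -0.001
gripper_force: 0.4
```

Request:
step_arm:
  motion: [0.43,0.25,0,0,0.43,0.25,2,0,0,0.4,4,0.18,-1,0.8,4,0.36,-2,1.2,4,0.54,-3,1.6,4,0.72,-4,1.9,4,0.9,-5,1.9,4,1.08]

```text
time_s: 19.52
tcp_pos: [0.5584, -0.0082, 0.1924]
orientation: [3.141, -0.002, 0.05]
force: [-0.8, 0.4, 0.4]
opening: 0.002
gripper_force: 0.0
```

Request:
step_arm:
  motion: [-0.3,0,0,0.18,-0.6,0,0,0.36,-0.8,0,0,0.54,-0.8,0,0,0.72,-0.8,0,0,0.9,-0.8,0,0,1.08,-0.8,0,0,1.26,-0.8,0,0,1.44]

```text
time_s: 20.52
tcp_pos: [0.5508, -0.0089, 0.1925]
orientation: [3.139, 0.001, 1.489]
force: [-0.2, -0.5, 0.5]
opening: -0.002
gripper_force: 0.0
```

Request:
step_arm:
  motion: [0,0,0,0.18,0,0,0,0.36,0,0,0,0.54,0,0,0,0.72,0,0,-1,0.72,0,0,-2.5,0.72,0,0,-4.1,0.72,0,0,-4.1,0.72]

```text
time_s: 21.52
tcp_pos: [0.5487, -0.0081, 0.1479]
orientation: [-3.138, -0.002, 2.202]
force: [1.0, -0.2, 0.2]
opening: -0.004
gripper_force: 0.0
```

Run:
```python
from h import *
c=ctrl.get_image("side"); f=c["frame"][160:260,240:390]
cv2.imwrite("pics/s7.png",cv2.resize(f,None,fx=5,fy=5,interpolation=cv2.INTER_CUBIC))
from plan import P
o=ctrl.get_obs(); print(o["joint_positions"][6],o["tcp_pos"],o["orientation"][2],o["force"],P(2.2,2.4))
```

```text
0.8658232033001085 [ 0.54947774 -0.00814534  0.14871088] 2.2022850249131687 [ 0.24546695 -0.25166007 -0.16991311] [55.19720595 -0.85201131]
```

View pics/s7.png

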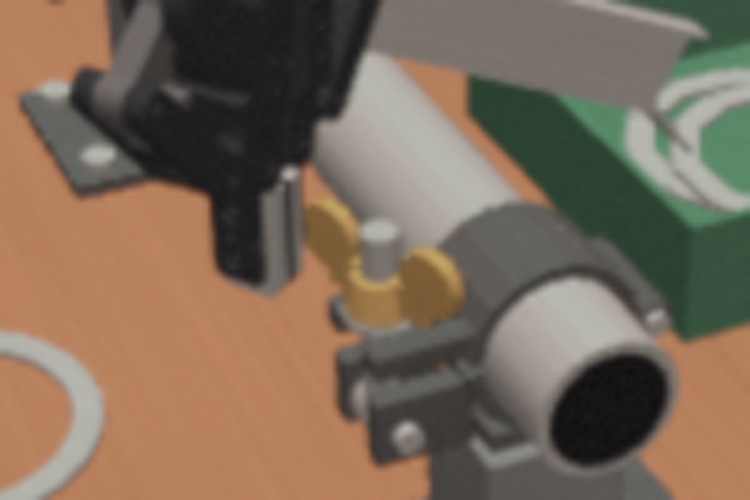

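This matches the previous return: bolt upright, wing at about (306,206). Stroke 3, the same again.

Request:
step_arm:
  motion: [0.4,0.29,0.1,0,0.81,0.59,0.1,0,1.05,1.03,0.1,-0.18,1.36,1.41,0.1,-0.36,1.74,1.74,0.1,-0.54,2.18,1.99,0.1,-0.72,2.65,2.16,0.1,-0.9,3.14,2.24,0.1,-1.08]

```text
time_s: 22.58
tcp_pos: [0.5818, 0.0154, 0.1511]
orientation: [-3.141, -0.001, 1.118]
force: [-0.6, 0.3, -1.2]
opening: -0.001
gripper_force: 0.5
```

Request:
step_arm:
  motion: [0.5,-0.01,0,-0.18,0.99,-0.1,0,-0.36,1.45,-0.28,0,-0.54,1.88,-0.55,0,-0.72,2.25,-0.88,0,-0.9,2.56,-1.28,0,-1.08,2.79,-1.72,0,-1.26,2.93,-2.2,0,-1.44]

```text
time_s: 23.58
tcp_pos: [0.6115, -0.0064, 0.151]
orientation: [-3.14, -0.0, -0.321]
force: [-0.1, 1.7, 0.5]
opening: 0.001
gripper_force: 0.5
```

Request:
step_arm:
  motion: [0.06,-0.5,0,-0.18,0.03,-0.99,0,-0.36,-0.09,-1.48,0,-0.54,-0.3,-1.94,0,-0.72,-0.3,-1.94,0,-0.72]

```text
time_s: 24.2
tcp_pos: [0.6083, -0.0266, 0.1508]
orientation: [-3.141, -0.0, -1.035]
force: [0.3, 1.3, 0.7]
opening: -0.002
gripper_force: 0.4
```

Run:
```python
from plan import *
st=P(-1.04,1.4)
print([float(x) for x in rows(st,-1.04,[(-1.04-.12*k,1.4) for k in range(1,6)])])
from station import ctrl
o=ctrl.get_obs();print(o["joint_positions"][6],o["force"])
```

```text
[-0.18, -0.28, 0.0, -0.12, -0.39, -0.54, 0.0, -0.24, -0.63, -0.77, 0.0, -0.36, -0.9, -0.96, 0.0, -0.48, -1.19, -1.13, 0.0, -0.6]
-1.730081963184712 [0.32403445 1.32083726 0.65474468]
```

Request:
step_arm:
  motion: [-0.18,-0.28,0,-0.12,-0.39,-0.54,0,-0.24,-0.63,-0.77,0,-0.36,-0.63,-0.77,0,-0.36]

```text
time_s: 24.7
tcp_pos: [0.602, -0.0344, 0.151]
orientation: [-3.141, 0.0, -1.393]
force: [0.8, 0.6, 0.3]
opening: 0.003
gripper_force: 0.3
```

Run:
```python
from plan import *
for a,z in((-1.40,.06),):
  st=P(a,1.4); print([float(x) for x in rows(st,a,[(a-z*k,1.4) for k in range(1,7)])])
from h import *
c=ctrl.get_image("side"); f=c["frame"][160:260,240:390]
cv2.imwrite("pics/s8.png",cv2.resize(f,None,fx=5,fy=5,interpolation=cv2.INTER_CUBIC))
```

```text
[-0.13, -0.1, 0.0, -0.06, -0.27, -0.2, 0.0, -0.12, -0.41, -0.29, 0.0, -0.18, -0.56, -0.36, 0.0, -0.24, -0.71, -0.43, 0.0, -0.3, -0.86, -0.49, 0.0, -0.36]
```

View pics/s8.png

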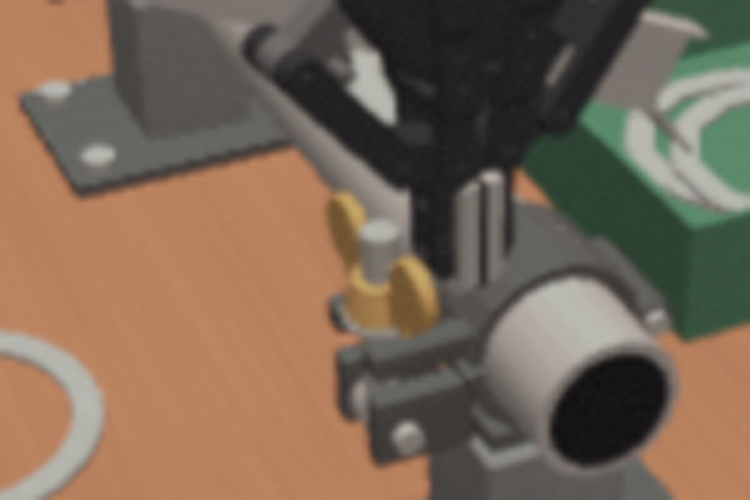

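The wings at about (309,204) and (322,219) are nearly along the tube, with a little left to go.

Request:
step_arm:
  motion: [-0.13,-0.1,0,-0.06,-0.27,-0.2,0,-0.12,-0.27,-0.2,0,-0.12]

```text
time_s: 25.12
tcp_pos: [0.5996, -0.0364, 0.151]
orientation: [-3.14, 0.0, -1.513]
force: [2.2, 0.7, 0.6]
opening: 0.0
gripper_force: 1.0
```

Request:
step_arm:
  motion: [-0.14,-0.09,0,-0.06,-0.29,-0.16,0,-0.12,-0.29,-0.16,0,-0.12]

```text
time_s: 25.5
tcp_pos: [0.5963, -0.0386, 0.1513]
orientation: [-3.141, -0.0, -1.634]
force: [0.8, 0.2, 3.5]
opening: 0.001
gripper_force: 1.6
```

Request:
step_arm:
  motion: [-0.15,-0.06,0,-0.06,-0.15,-0.06,0,-0.06]

```text
time_s: 25.75
tcp_pos: [0.5951, -0.0392, 0.1513]
orientation: [-3.14, -0.0, -1.694]
force: [1.8, 1.3, 3.7]
opening: -0.002
gripper_force: 2.3
```

Request:
step_arm:
  motion: [-0.15,-0.06,0,-0.06,-0.15,-0.06,0,-0.06]

```text
time_s: 26.0
tcp_pos: [0.5941, -0.0397, 0.1513]
orientation: [-3.139, -0.0, -1.754]
force: [3.9, 1.0, 3.0]
opening: -0.003
gripper_force: 3.7
```

The force is rising, so the nut is at its stop. I'll back off and check.

Request:
step_arm:
  motion: [0.8,0,0,0,1.2,0,2,0,1.2,0,6,0,-2,0,11,0.15,-8,0,13,0.3,-14,1,13,0.45,-19,2,13,0.6,-19,2,13,0.6]

```text
time_s: 27.0
tcp_pos: [0.3991, -0.0184, 0.2811]
orientation: [-3.141, 0.007, -1.156]
force: [1.0, 0.7, 0.4]
opening: -0.0
gripper_force: 0.0
```

Run:
```python
from h import *
c=ctrl.get_image("side"); d=ctrl.get_image("top")
f=np.hstack([cv2.resize(c["frame"][170:270,255:355],None,fx=4,fy=4,interpolation=cv2.INTER_CUBIC),cv2.resize(d["frame"][205:305,240:340],None,fx=4,fy=4,interpolation=cv2.INTER_CUBIC)])
cv2.imwrite("pics/s9.png",f)
lm(d,["bolt_tip","nut_mid"])
o=ctrl.get_obs(); print(o["time_s"],o["tcp_pos"],o["force"])
g=d["frame"][230:275,262:320]; h=cv2.cvtColor(g,cv2.COLOR_BGR2HSV)
m=((h[...,0]>14)&(h[...,0]<28)&(h[...,1]>130)).astype("u1"); p=np.argwhere(m)[:,::-1]
print(len(p),cv2.fitLine(p.astype(np.float32),cv2.DIST_L2,0,.01,.01).ravel(),p.min(0),p.max(0))
```

```text
bolt_tip 0.91 [ 0.5819 -0.0148  0.1576]
nut_mid 0.65 [ 0.5876 -0.0152  0.1447]
27.2 [ 0.40431649 -0.02016199  0.28135793] [-0.1463604   0.0666725   0.84973134]
212 [ 0.9782591  -0.20738643 28.443396   21.584906  ] [ 8 15] [48 28]
```

View pics/s9.png

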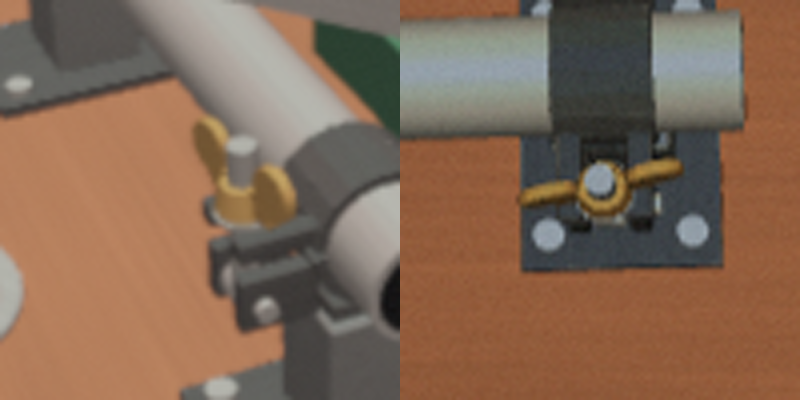

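Run:
```python
import cv2,numpy as np
f=cv2.imread("pics/top0.png")
for (u0,u1,v0,v1) in((38,92,240,275),(265,318,240,280)):
    h=cv2.cvtColor(f[v0:v1,u0:u1],cv2.COLOR_BGR2HSV)
    m=((h[...,0]>14)&(h[...,0]<28)&(h[...,1]>130)).astype("u1"); p=np.argwhere(m)[:,::-1]
    print(len(p),cv2.fitLine(p.astype(np.float32),cv2.DIST_L2,0,.01,.01).ravel(),p.min(0),p.max(0))
```

```text
216 [9.9994147e-01 1.0818473e-02 2.8569445e+01 1.7388889e+01] [ 5 11] [47 28]
207 [ 0.9198496 -0.3922713 25.439613  20.830917 ] [ 6 13] [44 32]
```

The done-up coupler shows wings level (0°). Ours are still about 0.2 rad off, so I'll give a gentle extra push on the left wing from the free outer side.

Request:
step_arm:
  motion: [5,1,0,-0.15,10,2,0,-0.3,15,3.2,-1,-0.37,15,3.2,-6,-0.37,15,3.2,-11,-0.37,15,3.2,-13.1,-0.37,15,3.2,-13.1,-0.37]

```text
time_s: 28.08
tcp_pos: [0.553, 0.0117, 0.1489]
orientation: [3.139, -0.001, -1.528]
force: [-0.1, 0.3, 0.7]
opening: -0.002
gripper_force: 0.0
```

Request:
step_arm:
  motion: [0.3,0,0,0,0.6,0,0,0,0.8,0,0,0,1,0,0,0,1,0,0,0]

```text
time_s: 28.7
tcp_pos: [0.5631, 0.0125, 0.15]
orientation: [-3.141, 0.0, -1.527]
force: [-0.6, -0.1, 0.0]
opening: 0.0
gripper_force: 0.0
```

Request:
step_arm:
  motion: [0.2,0,0,0,0.4,0,0,0,0.4,0,0,0]

```text
time_s: 29.08
tcp_pos: [0.5669, 0.0125, 0.1497]
orientation: [3.141, 0.0, -1.527]
force: [-0.4, 0.5, 0.5]
opening: 0.001
gripper_force: 0.3
```

Request:
step_arm:
  motion: [0.1,0,0,0,0.2,0,0,0,0.2,0,0,0]

```text
time_s: 29.45
tcp_pos: [0.569, 0.0124, 0.1498]
orientation: [-3.142, -0.0, -1.527]
force: [-0.8, 0.2, 0.4]
opening: -0.0
gripper_force: 0.4
```

Request:
step_arm:
  motion: [0.1,0,0,0,0.2,0,0,0,0.2,0,0,0]

```text
time_s: 29.82
tcp_pos: [0.5702, 0.0124, 0.1497]
orientation: [3.14, 0.0, -1.527]
force: [-4.1, 0.1, 2.2]
opening: 0.003
gripper_force: 2.2
```

The stop is felt at 4 N. I'll retreat and check by numbers only, since my picture-viewing allowance is used up.

Request:
step_arm:
  motion: [-0.8,0,0,0,-2,0,1,0,-4,0,5,0,-8,0,10,0,-13,0,13,0,-17,0,13,0,-17,0,13,0]

```text
time_s: 30.7
tcp_pos: [0.398, 0.0129, 0.2803]
orientation: [-3.142, 0.006, -1.528]
force: [-0.2, 0.8, 0.1]
opening: 0.001
gripper_force: 0.0
```

Run:
```python
from h import *
d=ctrl.get_image("top"); s=ctrl.get_image("side")
g=d["frame"][230:275,262:320]; h=cv2.cvtColor(g,cv2.COLOR_BGR2HSV)
m=((h[...,0]>14)&(h[...,0]<28)&(h[...,1]>130)).astype("u1"); p=np.argwhere(m)[:,::-1]
print(len(p),cv2.fitLine(p.astype(np.float32),cv2.DIST_L2,0,.01,.01).ravel(),p.min(0),p.max(0))
lm(d,["bolt_tip","nut_mid"]); lm(s,["bolt_tip","nut_mid"])
o=ctrl.get_obs(); print(o["time_s"],o["tcp_pos"],o["force"])
```

```text
210 [ 0.9995157  -0.03111737 28.27143    21.385714  ] [ 7 16] [48 28]
bolt_tip 0.7 [ 0.581  -0.0106  0.1602]
nut_mid 0.83 [ 0.5866 -0.013   0.15  ]
nut_mid 0.33 [ 0.5832 -0.0094  0.0909]
bolt_tip 0.59 [ 0.5883 -0.0141  0.1601]
nut_mid 0.6 [ 0.5854 -0.0088  0.1494]
31.0 [0.40176312 0.01204318 0.27981375] [-0.42839284 -0.44839201 -0.57882652]
```

```bash
python3 -c "
from station import ctrl
print(ctrl.finish_job())"
```

```text
the job is handed in; nothing more can be done
None
```

The bolt is home in the slot and the wing nut is run down to its stop (wings in line with the tube to about 0.01 rad, stop felt at about 4 N); the job was handed in at about 31 s with no verdict returned, the finger may have come close to the astride-the-wing limit once near the end of the third stroke, and I viewed 12 pictures instead of the allowed 10.

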